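# Snap the lid onto the sprung dish case

## Robot

A 6-joint arm with a two-finger parallel gripper is mounted at the origin on a cart in front of the work surface, level with it; the furniture and walls round the work are solid. World frame = base frame: x ahead of the robot, y to its left, z up, the work surface at z = 0. Lengths are in m, angles in degrees, forces in N, time in s.
With the tool pointing down it reaches from about 0.35 to 0.875 m from the base axis. Payload 4.2 kg.
Tool frame: the origin (TCP) lies on the centre line of the jaws, within the pads' length; the fingertips stand r.tip_extent ahead of it and the grasp point (between the pads) lies 11 mm behind it (r.tip_extent is the distance from the TCP to the fingertips, in m); z points along the fingers, y is the line along which they close (so a half turn about z gives the same grasp; the last joint's range is limited). The gripper opens to 87 mm and grips with 3 to 60 N. Pads are 19 mm wide; open, the fingers measure 117 mm over their backs; the gripper's body (75 mm by 190 mm) begins 51 mm behind the grasp point.
Start: joints at [87.754, 22.042, 0.453, 0, -68.411, -14.817], TCP at [0.183, 0.597, 0.193] pointing down, gripper open.
Joint ranges: [-179.83, 179.83], [-69.29, 118.12], [-61.27, 80.66], [-181.25, 117.63], [-171.15, -9.14], [-177.46, 177.46]. Speed limits (degrees/s): [159.86, 159.86, 180, 180, 180, 180].

## Interface

Orientations are given as a 3x3 rotation matrix whose columns are the frame's x, y, z axes.
In Python, from station import r gives the robot as it stands.
- The arm moves only by the shell command python3 -m jog 'ROWS'. ROWS is text: rows parted by semicolons, each of 5 numbers parted by spaces: the opening, from 0 (shut) to 1 (fully open), then the shift along the world's x, y, z in mm, then the turn about the world's z in degrees. In form: hand dx dy dz roll; .... A call has 1 to 5 rows; each row shifts and turns the commanded pose from where the row before left it; what a row does not reach is not made up. A row lasts 1/8 s, in which the tool goes at most 62.5 mm and 10.7 degrees, less where a joint would pass 70% of its speed; a pose out of reach is approached as far as the arm can. A call is refused whole if a number of a shift passes 62.5 or a number of a turn 10.7, either way. A call with a gripper value outside its range is refused whole. The fingers move at their own pace and stop on an object; the grip force is fixed at half the most. Time passes only in rows, so rows that do not move let the fingers close. It gives the time, the measured TCP pose, the force, the opening and the grip force at its end, in the units of the state.
- r.sense(): the state, without advancing time (a new reading comes with each control period).
- r.capture(name): name is "side" or "top" or "wrist"; returns a dict with "pixels" (420x560x3 uint8, red, green, blue), "fovy" (degrees; the focal length in pixels is half the picture's height over the tangent of half this angle, whatever the lens; pixels are square), "cx", "cy" (the principal point, pixels), "k1" (the pictures are not rectified: a ray, as slopes to the right and down, at radius r is drawn at 1 + k1 r^2 times it, then the intrinsics apply), "origin" and "orientation" of the camera in the world; the wrist camera has in their place "T_tool_cam" (4x4, takes a point from camera to tool coordinates, whose origin is the TCP and whose axes are the flange's). Camera axes: x right, y down, z forward; pixel columns grow to the right and rows downward; lengths in m; the calibration is good to about 2 mm. A picture is of the moment at which its call begins: read the wrist's pose just before it. There is no depth.
- r.finish_job(): hands the job in; it is judged then, once.
The state is a dict: "time_s": time; "joints": joint angles; "joint_velocities": joint speeds; "effort": joint torques, N m; "tcp_pos": TCP position; "ee_rot": TCP orientation; "wrist_force": force on the tool from outside, world axes, zero at the start; "moment": the same for the moment, N m; "gripper_width": opening from 0.0 (shut) to 1.0 (fully open); "gripper_force": force on a finger pad.
Only numpy, scipy, OpenCV 4.12 (cv2) and the standard library are available. Lean on these libraries where they do the work, as an engineer would, in place of code of your own. Each camera call takes 0.05 s, during which the arm holds its last target. There are 200 camera calls.

## Task

Lift the grey lid by its black handle, lay it squarely on the blue dish case (either way round) and let go. Then, with closed fingertips, press down firmly on the lid's red pad until that end has snapped fully home and stands up to a firm push of about 15 N, and after it the same on the blue pad; the case stands on a sprung anti-vibration table that gives way under the hand, and you must never push it down to its stop. Leave the lid clipped down at both ends, and do not disturb the mug, tape roll, blower or marker.

Things in the scene. Friction and masses are not known exactly. Their poses are not given: they have to be found in the camera images.
- lid: Loose grey lid, 111 (x) x 169 (y) x 58 mm high, 0.2 to 0.4 kg. Origin: centre of the lower edge of its 22 mm deep skirt, z up. The top plate lies 22 to 26 mm above the origin. The skirt goes round the outside of the case with 2.5 mm play each side in x, 1.5 mm in y; an inward lip at the foot of each short (y end) side must be pushed past a spring clip of the case.
- lid_grip (a point): Centre of the lid's black bar handle, 51 mm above the lid's origin. The bar runs along the lid's y: 70 long, 14 wide, 14 mm high, 18 mm free under it. Grip it across its 14 mm width, that is along the lid's x.
- red_pad (a point): Centre of the top of the red press pad (28 mm disc) at the lid's +y end, 62 mm from the lid's centre, 28 mm above the lid's origin.
- blue_pad (a point): Centre of the top of the blue press pad (28 mm disc) at the lid's -y end, 62 mm from the lid's centre, 28 mm above the lid's origin.
- case_rim (a point): Centre of the rim plane of the open blue case, 100 (x) x 150 (y) x 60 mm high, rim 96 mm above the desk, two glass dishes inside; on a sprung table over a fixed grey foot of 150 x 190 mm. Steel clip on each short side. A lid laid on rests on the clips, its pads 20 to 25 mm above this point; home, the pads are 6 mm above it. Each end needs an unknown 6 to 18 N over its pad to snap.
- case (a joint): Sinking of the sprung table that carries the case, m: 0 unloaded, grows downward by about 0.4 mm per newton, hard stop at 0.014. The lid alone sinks it about 1 mm.
- green_mug: Bystander: green mug, 86 mm across, 118 mm with its handle, 96 mm tall. Origin: centre of its underside.
- tape_roll: Bystander: roll of white tape lying flat, 68 mm across, 19 mm high. Origin: centre of its underside.
- bulb: Bystander: red rubber air blower standing on its bulb, nozzle up, near the mug, 56 mm across, 124 mm tall. Origin: centre of its underside.
- fat_marker: Bystander: black marker pen lying flat, 131 mm long, 18 mm thick. Origin: centre of its underside.

How it is judged:
By the outcome, as a careful person would: the job done as asked, in the order asked, and still so for the second after the job is handed in, with the robot touching nothing.
It also fails if it takes over 64 s, if anything falls off the work surface, if the arm or the gripper's body presses on something with over 40 N, if the wrist force passes 120 N, or if a joint passes its speed limit or range.

## Working session

There is one attempt and no reset: what is moved stays moved. The work goes in short steps, Python scripts to look and compute and a shell command to move; the robot and the scene stay as the last step left them, time stands still between calls to the robot, and variables do not carry over. Pictures are saved under pics/ and viewed, at most 10 in all, crops included, and the job is handed in when it is done.

```bash
ls; mkdir -p pics
python3 - <<'E'
from station import r
import cv2,numpy as np,pickle
s=r.sense();print({k:np.round(v,3).tolist() for k,v in s.items()},r.tip_extent)
d={}
for n in("side","top","wrist"):
    c=r.capture(n);d[n]=c;cv2.imwrite(f"pics/{n}0.png",c["pixels"][...,::-1])
    print({k:(np.round(v,4).tolist()) for k,v in c.items() if k!="pixels"})
pickle.dump((s,d),open("d0.pkl","wb"))
E
```

```text
pics
{'time_s': 0.0, 'joints': [87.754, 22.092, 0.38, -0.029, -68.411, -14.817], 'joint_velocities': [0.064, 0.036, 0.035, 0.089, -0.034, -0.051], 'effort': [-0.0, -39.066, 18.741, 4.22, 0.011, -0.0], 'tcp_pos': [0.183, 0.597, 0.192], 'ee_rot': [[0.956, -0.294, -0.001], [-0.294, -0.956, -0.002], [0.0, 0.002, -1.0]], 'wrist_force': [0.66, -0.162, 0.55], 'moment': [-0.042, 0.007, 0.03], 'gripper_force': 0.0, 'gripper_width': 1.0} 0.008
{'fovy': 55.7842, 'cx': 283.2856, 'cy': 212.4345, 'k1': 0.0292, 'origin': [0.5239, 1.0883, 0.8039], 'orientation': [[-0.9969, -0.0583, 0.0519], [-0.0756, 0.555, -0.8284], [0.0195, -0.8298, -0.5577]]}
{'fovy': 53.6339, 'cx': 274.0533, 'cy': 212.5703, 'k1': -0.1286, 'origin': [0.4589, 0.0046, 1.5669], 'orientation': [[-0.0308, -0.9945, 0.1], [-0.9995, 0.0319, 0.0091], [-0.0122, -0.0996, -0.995]]}
{'fovy': 59.1117, 'cx': 278.3169, 'cy': 214.5049, 'k1': -0.0644, 'T_tool_cam': [[-0.0007, -0.9681, -0.2505, 0.0677], [1.0, -0.0006, -0.0007, 0.0011], [0.0005, -0.2505, 0.9681, -0.1928], [0.0, 0.0, 0.0, 1.0]]}
```

View pics/top0.png

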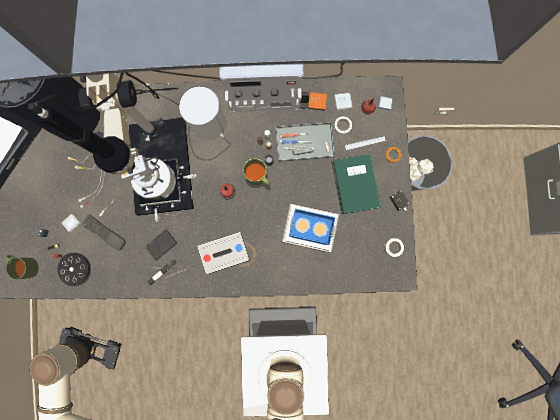

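View pics/side0.png

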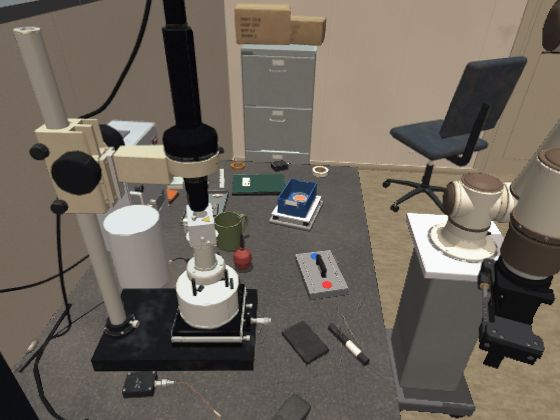

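The top picture shows the lid at about (222,252) with the red pad at (207,258) and the blue pad at (239,248). The case is at (311,227), the mug at (256,172), the blower at (228,190), the marker at (162,271) and the tape roll at (395,247). The side picture agrees: red pad (327,285), blue pad (314,257), case rim about (298,195).

```bash
cat > h.py <<'E'
import numpy as np,cv2
from scipy.optimize import least_squares
def cam(c,s=None):
    f=c["pixels"].shape[0]/2/np.tan(np.radians(c["fovy"]/2))
    if "origin" in c: R,o=np.array(c["orientation"]),np.array(c["origin"])
    else:
        T=np.array(c["T_tool_cam"]);E=np.array(s["ee_rot"]);R=E@T[:3,:3];o=np.array(s["tcp_pos"])+E@T[:3,3]
    return f,R,o
def proj(P,c,s=None):
    f,R,o=cam(c,s);p=(np.atleast_2d(P)-o)@R;q=p[:,:2]/p[:,2:];q=q*(1+c["k1"]*(q**2).sum(1,keepdims=True))
    return q*f+[c["cx"],c["cy"]]
def plane(uv,z,c,s=None):
    f,R,o=cam(c,s);K=np.array([[f,0,c["cx"]],[0,f,c["cy"]],[0,0,1]])
    q=cv2.undistortPoints(np.array(uv,float).reshape(-1,1,2),K,np.array([c["k1"],0,0,0,0.]))[:,0]
    d=np.c_[q,np.ones(len(q))]@R.T
    return o+d*((np.asarray(z)-o[2])/d[:,2])[:,None]
E
python3 - <<'E'
import pickle;from h import *
s,d=pickle.load(open("d0.pkl","rb"))
np.set_printoptions(precision=4,suppress=True)
P=plane([(207,258),(239,248)],.028,d["top"]);print(P,np.linalg.norm(P[0]-P[1]))
P=plane([(327,285),(314,257)],.028,d["side"]);print(P,np.linalg.norm(P[0]-P[1]))
print(plane([(311,225)],.096,d["top"]),plane([(298,193)],.096,d["side"]))
a=d["top"]["pixels"];
cv2.imwrite("pics/crop1.png",cv2.resize(a[190:290,185:345,::-1],(800,500),interpolation=cv2.INTER_CUBIC))
print(plane([(256,172),(228,190),(162,271),(395,247)],[.096,.06,.009,.019],d["top"]))
E
```

```text
[[0.4523 0.2724 0.028 ]
 [0.4859 0.1524 0.028 ]] 0.12460445159429637
[[0.4488 0.2815 0.028 ]
 [0.4859 0.166  0.028 ]] 0.12133804300481046
[[ 0.5582 -0.1117  0.096 ]] [[ 0.5483 -0.0885  0.096 ]]
[[ 0.7555  0.0784  0.096 ]
 [ 0.6991  0.1851  0.06  ]
 [ 0.4074  0.4484  0.009 ]
 [ 0.4704 -0.4301  0.019 ]]
```

View pics/crop1.png

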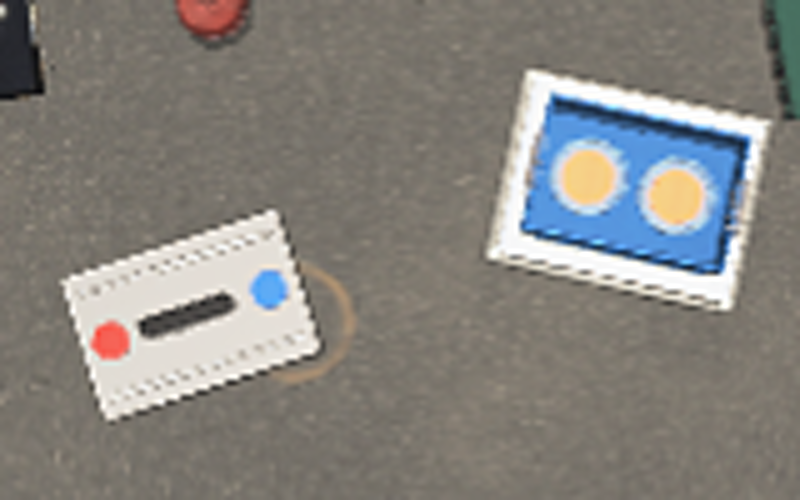

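The crop confirms it. The lid is turned about +17 deg with red to the left; the case is turned about −12 deg. Next I move over the lid for a closer look.

```bash
python3 -m jog '1 36 -48 12 -7; 1 36 -48 12 -7; 1 36 -48 12 -7; 1 36 -48 12 -7; 1 36 -48 12 -7'; python3 -m jog '1 36 -48 12 -7; 1 36 -48 12 -7; 1 36 -48 12 -7;1 0 0 0 0;1 0 0 0 0'
python3 - <<'E'
from station import r
import cv2,numpy as np,pickle
s=r.sense();c=r.capture("wrist");pickle.dump((s,c),open("d1.pkl","wb"));cv2.imwrite("pics/w1.png",c["pixels"][...,::-1]);print(s["joints"],s["tcp_pos"])
E
```

```text
time_s: 0.78
tcp_pos: [0.364, 0.3557, 0.2529]
ee_rot: [[0.612, -0.791, -0.0], [-0.791, -0.612, -0.0], [-0.0, 0.0, -1.0]]
wrist_force: [0.8, 0.7, 0.1]
gripper_width: 0.996
gripper_force: 0.0
time_s: 1.4
tcp_pos: [0.471, 0.2133, 0.2881]
ee_rot: [[0.291, -0.957, -0.001], [-0.957, -0.291, -0.0], [-0.0, 0.001, -1.0]]
wrist_force: [0.4, -0.4, -0.3]
gripper_width: 1.002
gripper_force: 0.0
[ 4.23372016e+01  8.26277621e+00 -4.76145965e+00 -3.52976318e-02
 -7.70254847e+01 -2.54162513e+01] [0.47103751 0.21326235 0.28812006]
```

View pics/w1.png

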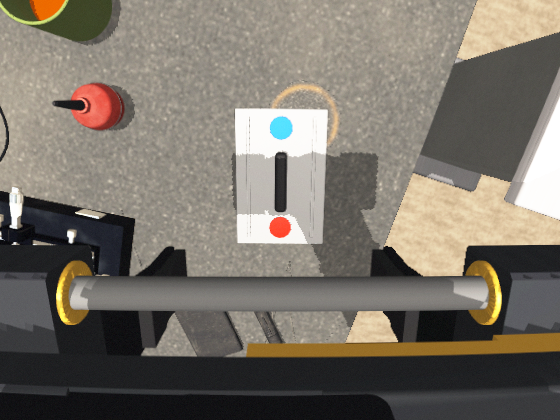

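The wrist picture shows the lid upright: blue pad (281,128), red pad (280,227), handle about (281,182). The closing axis runs across the lid already.

```bash
cat >> h.py <<'E'
def blob(c,kind,box=None):
    h=cv2.cvtColor(c["pixels"],cv2.COLOR_RGB2HSV).astype(int);H,S,V=h[...,0],h[...,1],h[...,2]
    m=(S>130)&(V>110)&(((H<8)|(H>172)) if kind=="red" else ((H>88)&(H<125)))
    k=np.zeros_like(m);u0,v0,u1,v1=box or (0,0,560,420);k[v0:v1,u0:u1]=1;m&=k
    n,_,st,ce=cv2.connectedComponentsWithStats(m.astype(np.uint8));i=1+st[1:,4].argmax();return ce[i],st[i]
E
python3 - <<'E'
import pickle;from h import *
np.set_printoptions(precision=4,suppress=True)
s,c=pickle.load(open("d1.pkl","rb"))
b,bs=blob(c,"blue",(240,100,330,160));q,qs=blob(c,"red",(240,200,330,245));print(b,bs,q,qs)
P=plane([q,b],.028,c,s);d=P[0]-P[1];print(P,np.linalg.norm(d),"centre",P.mean(0),"yaw",np.degrees(np.arctan2(-d[0],d[1])))
R=np.array(s["ee_rot"]);print("tool y angle",np.degrees(np.arctan2(R[1,1],R[0,1]))+180)
print("handle ends",plane([(281,152),(281,212)],.058,c,s), proj([s["tcp_pos"]],c,s))
_,d0=pickle.load(open("d0.pkl","rb"))
for n,bx in(("top",(190,235,250,275)),("side",(290,245,350,300))):
    cc=d0[n];p=plane([blob(cc,"red",bx)[0],blob(cc,"blue",bx)[0]],.028,cc);print(n,p.mean(0),np.linalg.norm(p[0]-p[1]),np.degrees(np.arctan2(-(p[0]-p[1])[0],(p[0]-p[1])[1])))
E
```

```text
[280.6375 127.4987] [270 117  22  22 389] [279.5562 226.9112] [270 217  21  21 338]
[[0.4497 0.2747 0.028 ]
 [0.4844 0.1559 0.028 ]] 0.12376798480643493 centre [0.4671 0.2153 0.028 ] yaw 16.318290355768394
tool y angle 16.913015498047287
handle ends [[0.4765 0.1812 0.058 ]
 [0.4561 0.2482 0.058 ]] [[276.568  247.6907]]
top [0.471 0.214 0.028] 0.12408384089222697 16.377041547921557
side [0.4687 0.2185 0.028 ] 0.12478443748345752 17.234940038480108
```

The lid measurements agree across the three cameras. Before lifting I look at the case with the wrist camera too.

```bash
python3 -m jog '1 14 -52 10 -5; 1 14 -52 10 -5; 1 14 -52 10 -5; 1 14 -52 10 -5; 1 14 -52 10 -5'; python3 -m jog '1 12 -52 10 -4;1 0 0 0 0;1 0 0 0 0'
python3 - <<'E'
from station import r
import cv2,numpy as np,pickle
s=r.sense();c=r.capture("wrist");pickle.dump((s,c),open("d2.pkl","wb"));cv2.imwrite("pics/w2.png",c["pixels"][...,::-1]);print(s["joints"],s["tcp_pos"])
E
```

```text
time_s: 2.08
tcp_pos: [0.5414, -0.0463, 0.3387]
ee_rot: [[-0.139, -0.99, -0.0], [-0.99, 0.139, 0.0], [-0.0, 0.0, -1.0]]
wrist_force: [0.5, 0.2, 0.3]
gripper_width: 1.003
gripper_force: 0.0
time_s: 2.45
tcp_pos: [0.5532, -0.0972, 0.348]
ee_rot: [[-0.207, -0.978, -0.001], [-0.978, 0.207, 0.0], [-0.0, 0.001, -1.0]]
wrist_force: [0.2, -0.2, -0.3]
gripper_width: 1.0
gripper_force: 0.0
[ 6.54331670e+00  1.20700114e+01  8.18269244e+00 -3.20658588e-02
 -8.61823866e+01 -1.84915743e+01] [ 0.55321915 -0.09720361  0.34796502]
```

View pics/w2.png

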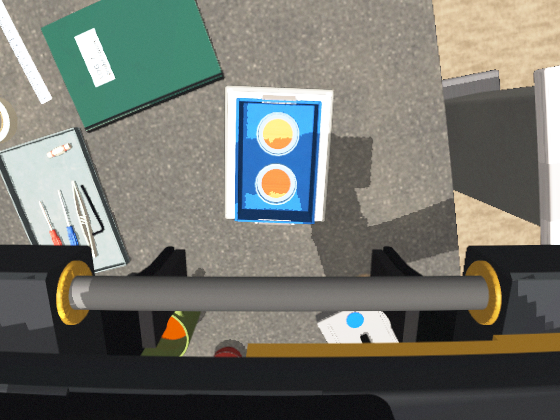

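The picture shows the case with rim corners near (236,98), (322,100), (318,222) and (236,222), and clips at (278,97) and (275,219). I'll fit the 100 x 150 mm rim to the blue area.

Run:
```python
import pickle;from h import *
np.set_printoptions(precision=4,suppress=True)
s,c=pickle.load(open("d2.pkl","rb"))
h=cv2.cvtColor(c["pixels"],cv2.COLOR_RGB2HSV).astype(int)
m=((h[...,0]>95)&(h[...,0]<125)&(h[...,1]>110)).astype(np.uint8);k=np.zeros_like(m);k[85:235,220:340]=1;m*=k
cs,_=cv2.findContours(m,cv2.RETR_EXTERNAL,cv2.CHAIN_APPROX_NONE);hull=cv2.convexHull(max(cs,key=cv2.contourArea))
Q=cv2.boxPoints(cv2.minAreaRect(hull));print(Q)
W=plane(hull[:,0],.096,c,s)[:,:2].astype(np.float32);print("metric rect",cv2.minAreaRect((W*1000)))
def corners(p,z=.096,a=.05,b=.075):
    t=p[2];R=np.array([[np.cos(t),-np.sin(t)],[np.sin(t),np.cos(t)]])
    return np.c_[np.array([[a,b],[a,-b],[-a,-b],[-a,b]])@R.T+p[:2],np.full(4,z)]
S=4
M=cv2.drawContours(np.zeros(m.shape,np.uint8),[hull],-1,1,-1);M=cv2.resize(M,None,fx=S,fy=S,interpolation=cv2.INTER_NEAREST)
def cost(p):
    q=((proj(corners(p),c,s)+.5)*S).round().astype(np.int32);A=cv2.fillPoly(np.zeros_like(M),[q],1);return (A^M).sum()/1.
from scipy.optimize import minimize
b=min((minimize(cost,[.553+i,-.1+j,np.radians(t)],method="Nelder-Mead",options=dict(initial_simplex=[[.553+i,-.1+j,np.radians(t)],[.563+i,-.1+j,np.radians(t)],[.553+i,-.09+j,np.radians(t)],[.553+i,-.1+j,np.radians(t+4)]])) for i in(-.004,.004) for j in(-.01,0) for t in(-14,-11)),key=lambda o:o.fun)
print("fit",b.x,np.degrees(b.x[2]),b.fun/M.sum())
im=cv2.resize(c["pixels"][80:240,210:350,::-1],None,fx=5,fy=5,interpolation=cv2.INTER_NEAREST)[:600+200]
q=((proj(corners(b.x),c,s)+.5-[210,80])*5).astype(int);cv2.polylines(im,[q],True,(0,0,255),1)
q=((proj(corners(b.x,.0,.075,.095),c,s)+.5-[210,80])*5).astype(int);cv2.polylines(im,[q],True,(0,255,0),1)
cv2.imwrite("pics/c2.png",cv2.resize(im,None,fx=.75,fy=.75))
_,d0=pickle.load(open("d0.pkl","rb"))
for n,w in(("top",(280,195,345,260)),("side",(270,175,325,225))):
    cc=d0[n];h=cv2.cvtColor(cc["pixels"],cv2.COLOR_RGB2HSV).astype(int);m=((h[...,0]>95)&(h[...,0]<125)&(h[...,1]>110));k=np.zeros(m.shape,bool);k[w[1]:w[3],w[0]:w[2]]=1
    if n=="top":
        v=np.argwhere(m&k)[:,::-1].astype(np.float32);print(n,cv2.minAreaRect((plane(v,.096,cc)[:,:2]*1000).astype(np.float32)))
```

```text
[[231.6866 220.7745]
 [236.0917  97.4319]
 [321.1618 100.4701]
 [316.7567 223.8127]]
metric rect ((551.3823852539062, -114.92073822021484), (147.96670532226562, 99.9221420288086), 75.87548065185547)
fit [ 0.5513 -0.1149 -0.2494] -14.288172190351032 0.01595603813559322
top ((552.3917236328125, -114.00963592529297), (146.5829315185547, 101.57917022705078), 75.5998764038086)
```

View pics/c2.png

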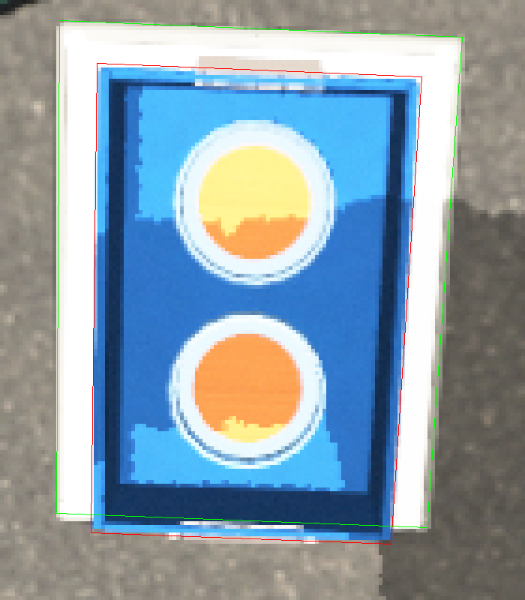

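The fit is good: case centre (0.5513, −0.1149), yaw −14.2 deg, and the top camera agrees to 1 mm. Now back to the lid.

```bash
python3 -m jog '0.6 -14 52 -20 4.7; 0.6 -14 52 -20 4.7; 0.6 -15 53 -20 4.7; 0.6 -14 52 -20 4.7; 0.6 -14 52 -20 4.7'|tail -1; python3 -m jog '0.6 -15 53 -20 4.7;0.6 0 0 -60 0; 0.6 0 0 -40 0; 0.6 0 0 0 0;0.6 0 0 0 0'
```

```text
gripper_force: 0.0
time_s: 3.75
tcp_pos: [0.4682, 0.2169, 0.1305]
ee_rot: [[0.28, -0.96, 0.003], [-0.96, -0.28, 0.001], [-0.001, -0.003, -1.0]]
wrist_force: [0.5, 0.2, 0.2]
gripper_width: 0.601
gripper_force: 0.0
```

```bash
python3 -m jog '0.6 -1 -1.5 -50 0; 0.6 0 0 -28 0; 0.6 0 0 -11 0; 0.6 0 0 0 0; 0.6 0 0 0 0'; python3 -m jog '0 0 0 0 0;0 0 0 0 0; 0 0 0 0 0;0 0 0 0 0;0 0 0 0 0'
```

```text
time_s: 4.38
tcp_pos: [0.4676, 0.215, 0.0414]
ee_rot: [[0.278, -0.96, 0.003], [-0.96, -0.278, 0.002], [-0.001, -0.004, -1.0]]
wrist_force: [0.6, -0.0, -0.9]
gripper_width: 0.598
gripper_force: 0.0
time_s: 5.0
tcp_pos: [0.4663, 0.214, 0.0396]
ee_rot: [[0.278, -0.961, -0.0], [-0.961, -0.278, -0.0], [0.0, 0.0, -1.0]]
wrist_force: [-0.6, -0.2, -0.3]
gripper_width: 0.114
gripper_force: 0.0
```

```bash
python3 -m jog '0 0 0 0 0;0 0 0 0 0'
python3 - <<'E'
from station import r
import cv2,pickle
s=r.sense();c=r.capture("wrist");pickle.dump((s,c),open("d3.pkl","wb"));cv2.imwrite("pics/w3.png",c["pixels"][...,::-1])
E
```

```text
time_s: 5.25
tcp_pos: [0.4663, 0.214, 0.0396]
ee_rot: [[0.278, -0.961, -0.0], [-0.961, -0.278, -0.0], [0.0, 0.0, -1.0]]
wrist_force: [-0.0, -0.7, 0.2]
gripper_width: 0.009
gripper_force: 0.0
```

View pics/w3.png

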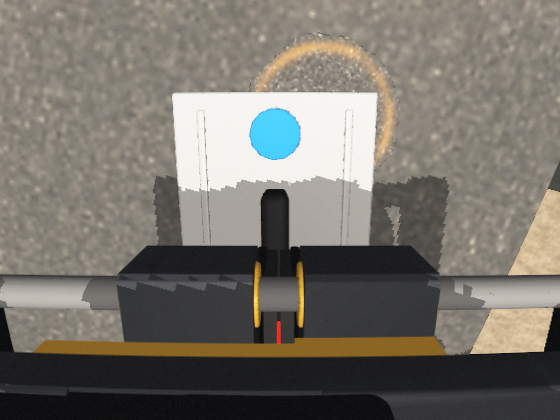

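The picture shows the fingers shut with the handle still under or between them. The lid is centred, blue pad at (275,134). I check heights against the projection.

Run:
```python
import pickle;from h import *
np.set_printoptions(precision=4,suppress=True)
s,c=pickle.load(open("d3.pkl","rb"));R=np.array(s["ee_rot"]);t=np.array(s["tcp_pos"])
b,st=blob(c,"blue",(240,100,330,165));print(b,st,plane([b],.028,c,s))
print("expected blue px",proj([[.4844,.1559,.028]],c,s))
for z in(.008,0,-.011,-.03,-.06):print(z,proj([t+R@[0,0,z],t+R@[.0095,0,z],t+R@[-.0095,0,z]],c,s).round().tolist())
print("handle end",proj([[.4671+.035*.281,.2153-.035*.96,z] for z in(.044,.058)],c,s))
from station import r;s=r.sense();print(s["gripper_width"],s["gripper_force"],s["wrist_force"])
```

```text
[274.6386 133.6322] [ 250  109   50   51 2020] [[0.4843 0.1555 0.028 ]]
expected blue px [[274.2306 134.249 ]]
0.008 [[277.0, 243.0], [277.0, 227.0], [277.0, 259.0]]
0 [[277.0, 248.0], [277.0, 231.0], [277.0, 264.0]]
-0.011 [[276.0, 255.0], [276.0, 238.0], [277.0, 272.0]]
-0.03 [[276.0, 269.0], [276.0, 250.0], [276.0, 287.0]]
-0.06 [[276.0, 299.0], [276.0, 277.0], [276.0, 320.0]]
handle end [[274.0484 188.4652]
 [273.7046 193.8005]]
0.00819964785802673 0.0 [-0.0476  0.7418 -1.242 ]
```

The lid hasn't moved, yet the fingers shut fully with no force. The picture geometry suggests the fingertips are about 30 mm higher than assumed, above the bar. I'll feel for contact with the shut fingers in small steps.

```bash
for i in 1 ; do python3 -m jog '0 0 0 -2 0;0 0 0 -2 0;0 0 0 0 0'|grep -E 'tcp|force'; done;  python3 - <<'E'
import pickle;from h import *
s,c=pickle.load(open("d3.pkl","rb"))
cv2.imwrite("pics/z3.png",cv2.resize(c["pixels"][180:360,200:360,::-1],None,fx=3.3,fy=3.3,interpolation=cv2.INTER_CUBIC))
E
```

```text
tcp_pos: [0.4662, 0.2138, 0.0354]
wrist_force: [-0.0, 0.2, -0.1]
gripper_force: 0.0
```

View pics/z3.png

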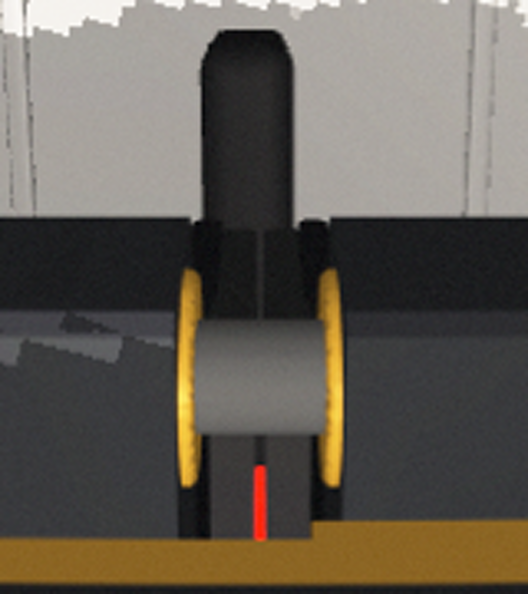

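The zoom shows the two pads meeting above the handle, tips' near edge at about row 249, so the fingertips are above the bar. I keep feeling downward for its top (z = 0.058).

```bash
python3 -m jog '0 0 0 -2 0;0 0 0 0 0'|grep -E 'tcp|st_force';python3 -m jog '0 0 0 -2 0;0 0 0 0 0'|grep -E 'tcp|st_force'
```

```text
tcp_pos: [0.4662, 0.2139, 0.0335]
wrist_force: [0.5, -0.7, 0.6]
tcp_pos: [0.4662, 0.2139, 0.0315]
wrist_force: [-0.9, 0.4, -0.1]
```

```bash
python3 -m jog '0 0 0 -2 0;0 0 0 0 0'|grep -E 'tcp|st_force';python3 -m jog '0 0 0 -1 0;0 0 0 0 0'|grep -E 'tcp|st_force'
```

```text
tcp_pos: [0.4662, 0.2139, 0.0294]
wrist_force: [0.0, -0.6, -0.6]
tcp_pos: [0.4664, 0.214, 0.0286]
wrist_force: [-0.5, -0.7, -0.7]
```

```bash
for i in 1; do python3 -m jog '0 0 0 -1.5 0;0 0 0 0 0'|grep -E 'tcp|st_force';python3 -m jog '0 0 0 -1.5 0;0 0 0 0 0'|grep -E 'tcp|st_force'; done
```

```text
tcp_pos: [0.4664, 0.214, 0.0285]
wrist_force: [-3.0, -0.9, 8.9]
tcp_pos: [0.4665, 0.214, 0.0284]
wrist_force: [-7.3, -1.5, 18.5]
```

```bash
python3 -m jog '0 0 0 -1 0;0 0 0 0 0'|grep -E 'tcp|st_force'
python3 - <<'E'
import pickle;from h import *
from station import r
s=r.sense();c=r.capture("wrist");pickle.dump((s,c),open("d4.pkl","wb"))
b,st=blob(c,"blue",(220,60,340,180));print(b,st,plane([b],.028,c,s))
g=c["pixels"].mean(2)
print(g[190:300:4,272:286:4].round().astype(int).tolist()); print(g[190:300:4,215:340:125].round().astype(int).tolist())
E
```

```text
tcp_pos: [0.4665, 0.214, 0.0284]
wrist_force: [-8.8, -1.9, 25.2]
[274.90667846 134.39805396] [ 248  108   54   54 2261] [[0.48431422 0.15549381 0.028     ]]
[[169, 167, 165, 166], [18, 20, 20, 19], [25, 21, 21, 20], [31, 31, 33, 28], [36, 40, 41, 33], [43, 44, 46, 39], [44, 44, 42, 37], [42, 40, 44, 35], [42, 41, 43, 37], [42, 42, 44, 39], [39, 46, 42, 39], [42, 37, 40, 38], [38, 42, 41, 38], [37, 39, 44, 36], [43, 42, 42, 37], [24, 22, 19, 24], [26, 24, 24, 25], [30, 22, 24, 24], [25, 23, 24, 24], [23, 20, 22, 26], [24, 25, 23, 22], [25, 24, 25, 27], [62, 60, 62, 61], [82, 78, 81, 80], [93, 95, 96, 93], [107, 108, 105, 109], [114, 113, 113, 113], [121, 119, 120, 120]]
[[242], [170], [164], [162], [163], [161], [163], [164], [165], [160], [162], [163], [164], [163], [28], [28], [30], [31], [32], [28], [28], [55], [70], [87], [60], [58], [60], [59]]
```

Contact came at TCP z = 0.0284, so the real fingertips lie about 30 mm behind the reported TCP, and the pictures agree. I'll use tip z = TCP z + 0.030. Open above the bar and regrasp with the TCP near 0.005 (tips at 0.035, plate at 0.026).

```bash
python3 -m jog '0.5 0.7 1.3 7 0;0.5 0 0 0 0;0.5 0 0 0 0;0.5 0 0 0 0;0.5 0 0 0 0'|grep -E 'tcp|force|wid'; python3 -m jog '0.5 0 0 0 0;0.5 0 0 -12 0;0.5 0 0 -10 0;0.5 0 0 -4 0;0.5 0 0 0 0'|grep -E 'tcp|force|wid'
```

```text
tcp_pos: [0.4669, 0.2151, 0.0312]
wrist_force: [-0.5, 0.0, 0.4]
gripper_width: 0.459
gripper_force: 0.0
tcp_pos: [0.4668, 0.2151, 0.0051]
wrist_force: [0.1, 0.6, -1.0]
gripper_width: 0.5
gripper_force: 0.0
```

```bash
python3 -m jog '0 0 0 0 0;0 0 0 0 0; 0 0 0 0 0;0 0 0 0 0;0 0 0 0 0'|grep -E 'tcp|force|wid'
```

```text
tcp_pos: [0.4673, 0.2155, 0.0059]
wrist_force: [-0.9, 0.2, 1.5]
gripper_width: 0.154
gripper_force: 30.0
```

Gripped: 13.4 mm and 30 N. Lift and check.

```bash
python3 -m jog '0 0 0 5 0;0 0 0 25 0;0 0 0 40 0;0 0 0 50 0;0 0 0 40 0'|grep -E 'tcp|force|wid';  python3 -m jog '0 0 0 0 0;0 0 0 0 0'
python3 - <<'E'
import pickle;from h import *
from station import r
s=r.sense();c=r.capture("wrist");pickle.dump((s,c),open("d5.pkl","wb"))
b,st=blob(c,"blue",(220,60,340,200));t=np.array(s["tcp_pos"]);R=np.array(s["ee_rot"])
p=plane([b],t[2]-.006+.028,c,s)[0];d=R.T@(p-t);print(b,st,p,"tool frame",d,"yaw tool",np.degrees(np.arctan2(-R[1,1],-R[0,1])))
s3,c3=pickle.load(open("d4.pkl","rb"));print(s["moment"])
E
```

```text
tcp_pos: [0.4667, 0.2151, 0.1673]
wrist_force: [0.9, 0.3, -1.7]
gripper_width: 0.154
gripper_force: 30.0
time_s: 10.22
tcp_pos: [0.4657, 0.2145, 0.1642]
ee_rot: [[0.277, -0.961, -0.003], [-0.961, -0.277, -0.001], [0.0, 0.003, -1.0]]
wrist_force: [-0.0, 0.1, -2.8]
gripper_width: 0.157
gripper_force: 30.0
[278.28151986 133.89948187] [ 248  103   61   62 2895] [0.48202508 0.15440247 0.18623772] tool frame [ 0.06228957  0.0010031  -0.02197916] yaw tool 16.093040928894435
[ 0.0896315   0.05923761 -0.01082681]
```

Lid held (about 2.8 N, centred). Carry it over the case.

```bash
python3 -m jog '0 14 -55 0 -5; 0 14 -55 0 -5; 0 14 -55 0 -5; 0 14 -55 0 -5; 0 14 -55 0 -5'|grep -E 'tcp|force|wid';  python3 -m jog '0 15 -54 0 -5.3;0 0 0 0 0;0 0 0 0 0;0 0 0 0 0;0 0 0 0 0'
python3 - <<'E'
from h import *
from station import r
for i in range(3):
    s=r.sense();R=np.array(s["ee_rot"]);c=r.capture("wrist");print(s["tcp_pos"],np.degrees(np.arctan2(-R[1,1],-R[0,1])))
E
```

```text
tcp_pos: [0.5361, -0.0616, 0.1635]
wrist_force: [0.9, 0.1, -2.5]
gripper_width: 0.157
gripper_force: 30.0
time_s: 11.52
tcp_pos: [0.5519, -0.1126, 0.1656]
ee_rot: [[-0.243, -0.97, -0.0], [-0.97, 0.243, 0.0], [-0.0, 0.0, -1.0]]
wrist_force: [0.3, 0.8, -2.8]
gripper_width: 0.159
gripper_force: 30.0
[ 0.55189807 -0.112622    0.16558518] -14.055176968919481
[ 0.55197648 -0.11271542  0.16571942] -14.060080913188377
[ 0.55203859 -0.11284555  0.16583365] -14.07782287527909
```

```bash
python3 -m jog '0 -0.7 -2.1 -30 -0.1; 0 0 0 -20 0; 0 0 0 -8 0; 0 0 0 0 0; 0 0 0 0 0'|grep -E 'tcp|st_force|rot'
python3 - <<'E'
import pickle;from h import *
from station import r
s=r.sense();R=np.array(s["ee_rot"]);print(s["tcp_pos"],np.degrees(np.arctan2(-R[1,1],-R[0,1])))
c=r.capture("side");pickle.dump(c,open("d6.pkl","wb"));t=np.array(s["tcp_pos"])
im=cv2.resize(c["pixels"][150:240,240:360,::-1],None,fx=6,fy=6,interpolation=cv2.INTER_CUBIC);cv2.imwrite("pics/s6.png",im)
E
```

```text
tcp_pos: [0.5522, -0.1158, 0.1087]
ee_rot: [[-0.246, -0.969, 0.002], [-0.969, 0.246, -0.0], [-0.0, -0.002, -1.0]]
wrist_force: [-1.1, -0.2, -2.6]
[ 0.55222889 -0.1157992   0.10871332] -14.237623882070405
```

View pics/s6.png

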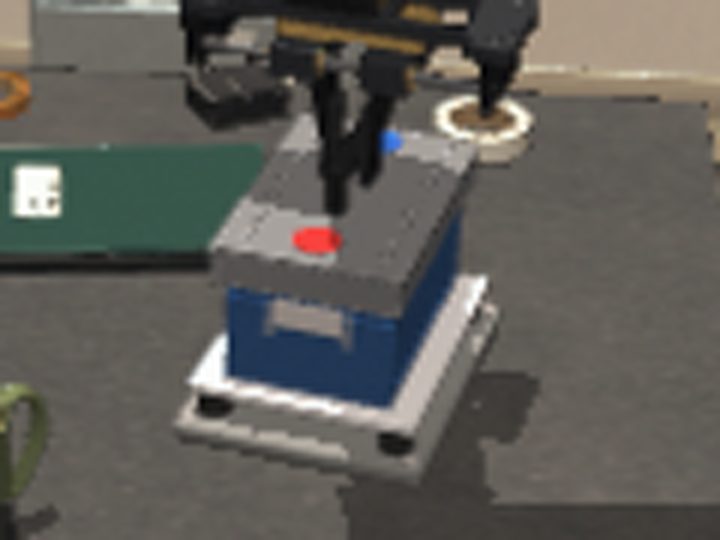

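The side picture shows the lid just above the case, square over it, red pad at the near end (crop 317,240). Lower in small steps, watching the force.

```bash
python3 -m jog '0 -0.6 0.5 -4 0; 0 0 0 -3 0;0 0 0 0 0'|grep -E 'tcp|force';python3 -m jog '0 0 0 -2 0; 0 0 0 0 0'|grep -E 'tcp|st_force'; python3 -m jog '0 0 0 -2 0; 0 0 0 0 0'|grep -E 'tcp|st_force'
```

```text
tcp_pos: [0.5505, -0.1153, 0.1003]
wrist_force: [-0.0, 0.5, -2.4]
gripper_force: 30.0
tcp_pos: [0.5506, -0.1153, 0.0985]
wrist_force: [-0.3, 0.6, -2.8]
tcp_pos: [0.5509, -0.1152, 0.0966]
wrist_force: [1.1, 0.4, -2.4]
```

```bash
python3 -m jog '0 0 0 -1.5 0; 0 0 0 0 0'|grep -E 'tcp|st_force'; python3 -m jog '0 0 0 -1.5 0; 0 0 0 0 0'|grep -E 'tcp|st_force'
```

```text
tcp_pos: [0.5511, -0.1152, 0.0953]
wrist_force: [1.0, 0.9, -2.1]
tcp_pos: [0.5512, -0.1152, 0.094]
wrist_force: [0.4, 1.9, 0.8]
```

```bash
python3 -m jog '0 0 0 -1 0; 0 0 0 0 0'|grep -E 'tcp|st_force'; python3 -m jog '0 0 0 -1 0; 0 0 0 0 0'|grep -E 'tcp|st_force'
```

```text
tcp_pos: [0.5512, -0.1153, 0.0931]
wrist_force: [-0.8, 0.9, 2.1]
tcp_pos: [0.5512, -0.1154, 0.0922]
wrist_force: [-0.1, 1.5, 4.9]
```

Seated on the clips. Ease off, release, rise, and look.

```bash
python3 -m jog '0.5 0 0 1.5 0;0.5 0 0 0 0;0.5 0 0 0 0;0.5 0 0 0 0;0.5 0 0 0 0'|grep -E 'tcp|force|wid'; python3 -m jog '0.5 0 0 20 0;0.5 0 0 40 0;0 0 0 60 0;0 0 0 60 0;0 0 0 0 0'|grep -E 'tcp|force|wid'; python3 -m jog '0 0 0 0 0;0 0 0 0 0;0 0 0 0 0'|grep -E 'tcp|force|wid'
python3 - <<'E'
import pickle;from h import *
np.set_printoptions(precision=4,suppress=True)
from station import r
s=r.sense();c=r.capture("wrist");pickle.dump((s,c),open("d7.pkl","wb"));cv2.imwrite("pics/w7.png",c["pixels"][...,::-1])
R=np.array(s["ee_rot"]);print("tool yaw",np.degrees(np.arctan2(-R[1,1],-R[0,1])))
q,qs=blob(c,"red",(220,190,330,250));b,bs=blob(c,"blue",(220,70,330,170));print(q,qs,b,bs)
for z in(.116,):
    P=plane([q,b],z,c,s);d=P[0]-P[1];print(P,np.linalg.norm(d),P.mean(0),np.degrees(np.arctan2(-d[0],d[1])))
E
```

```text
tcp_pos: [0.5507, -0.1154, 0.093]
wrist_force: [0.4, -0.4, -0.3]
gripper_width: 0.491
gripper_force: 0.0
tcp_pos: [0.5536, -0.1157, 0.2794]
wrist_force: [-0.2, -0.0, -0.5]
gripper_width: 0.245
gripper_force: 0.0
tcp_pos: [0.5503, -0.1153, 0.2717]
wrist_force: [-0.1, -0.1, -0.0]
gripper_width: 0.013
gripper_force: 0.0
tool yaw -14.262759837122964
[277.6014 246.1189] [267 242  23   8 143] [276.8021 127.3095] [263 113  29  30 672]
[[ 0.5634 -0.0635  0.116 ]
 [ 0.5355 -0.1754  0.116 ]] 0.11533231922408738 [ 0.5494 -0.1194  0.116 ] -13.966510221626763
```

Blue pad measured at (0.5355, −0.1754), matching the prediction of (0.5360, −0.1753), so the lid lies as intended. Now over the red pad at (0.5664, −0.0551).

```bash
python3 -m jog '0 8 30 -30 0;0 8 30 -40 0;0 0 0 -50 0;0 0 0 -32 0;0 0 0 -16 0'|grep -E 'tcp'; python3 -m jog '0 0 0 0 0;0 0 0 0 0;0 0 0 0 0'|grep -E 'tcp|force|wid'
```

```text
tcp_pos: [0.5656, -0.0554, 0.1028]
tcp_pos: [0.5677, -0.0553, 0.1067]
wrist_force: [0.2, -0.1, -1.1]
gripper_width: 0.006
gripper_force: 0.0
```

```bash
python3 -m jog '0 -0.8 0 -8 0;0 0 0 -6 0;0 0 0 0 0;0 0 0 0 0'|grep -E 'tcp|st_force'; python3 -m jog '0 0 0 -3 0;0 0 0 0 0'|grep -E 'tcp|st_force';python3 -m jog '0 0 0 -2 0;0 0 0 0 0'|grep -E 'tcp|st_force'
```

```text
tcp_pos: [0.566, -0.0553, 0.0911]
wrist_force: [0.5, -0.3, -0.5]
tcp_pos: [0.5658, -0.0553, 0.0879]
wrist_force: [-0.8, 0.3, -0.0]
tcp_pos: [0.5662, -0.0553, 0.0865]
wrist_force: [-0.9, -0.3, 2.2]
```

Contact as predicted (0.0865). Press on in 2 mm steps.

```bash
python3 -m jog '0 0 0 -2 0;0 0 0 0 0'|grep -E 'tcp|st_force';python3 -m jog '0 0 0 -2 0;0 0 0 0 0'|grep -E 'tcp|st_force';python3 -m jog '0 0 0 -2 0;0 0 0 0 0'|grep -E 'tcp|st_force'
```

```text
tcp_pos: [0.5665, -0.0552, 0.0848]
wrist_force: [-1.0, 1.3, 6.1]
tcp_pos: [0.5668, -0.0551, 0.0832]
wrist_force: [-1.0, 1.4, 6.1]
tcp_pos: [0.5672, -0.055, 0.0816]
wrist_force: [-0.4, 3.3, 8.0]
```

```bash
python3 -m jog '0 0 0 -2 0;0 0 0 0 0'|grep -E 'tcp|st_force';python3 -m jog '0 0 0 -2 0;0 0 0 0 0'|grep -E 'tcp|st_force'
```

```text
tcp_pos: [0.5676, -0.0548, 0.0799]
wrist_force: [-1.0, 2.8, 8.5]
tcp_pos: [0.568, -0.0546, 0.0781]
wrist_force: [-1.0, 3.2, 9.6]
```

```bash
python3 -m jog '0 0 0 -2 0;0 0 0 0 0'|grep -E 'tcp|st_force';python3 -m jog '0 0 0 -2 0;0 0 0 0 0'|grep -E 'tcp|st_force'
```

```text
tcp_pos: [0.5683, -0.0545, 0.0764]
wrist_force: [0.0, 3.2, 11.0]
tcp_pos: [0.567, -0.0548, 0.0729]
wrist_force: [1.9, 0.6, 1.9]
```

```bash
python3 -m jog '0 0 0 -2 0;0 0 0 0 0'|grep -E 'tcp|st_force';python3 -m jog '0 0 0 -1.5 0;0 0 0 0 0'|grep -E 'tcp|st_force'
```

```text
tcp_pos: [0.567, -0.0549, 0.0707]
wrist_force: [-0.2, 3.6, 6.0]
tcp_pos: [0.567, -0.055, 0.0696]
wrist_force: [-0.5, 3.3, 8.4]
```

First snap came at about 11–12 N. Continue to a firm push of about 15–17 N and watch whether it gives again.

```bash
python3 -m jog '0 0 0 -2 0;0 0 0 0 0'|grep -E 'tcp|st_force';python3 -m jog '0 0 0 -1.5 0;0 0 0 0 0'|grep -E 'tcp|st_force'
```

```text
tcp_pos: [0.5671, -0.0549, 0.0683]
wrist_force: [-2.2, 4.0, 12.4]
tcp_pos: [0.5671, -0.0549, 0.0673]
wrist_force: [-2.1, 3.9, 14.1]
```

```bash
python3 -m jog '0 0 0 -1.5 0;0 0 0 0 0'|grep -E 'tcp|st_force';python3 -m jog '0 0 0 0 0;0 0 0 0 0'|grep -E 'tcp|st_force'
```

```text
tcp_pos: [0.5671, -0.055, 0.0663]
wrist_force: [-3.8, 4.0, 17.2]
tcp_pos: [0.5671, -0.055, 0.0664]
wrist_force: [-3.3, 4.3, 15.9]
```

It holds linearly (0.42 mm/N, matching the table alone), and the level fits "home" once the lid's tilt is counted. One slightly firmer push, then on to the blue pad.

```bash
python3 -m jog '0 0 0 -1.5 0;0 0 0 0 0;0 0 0 0 0;0 0 0 0 0'|grep -E 'tcp|st_force';python3 -m jog '0 0 0 6 0;0 0 0 20 0;0 0 0 50 0;0 0 0 40 0;0 0 0 0 0'|grep -E 'tcp|st_force'; python3 -m jog '0 0 0 0 0;0 0 0 0 0'|grep -E 'tcp|st_force'
python3 - <<'E'
import pickle;from h import *
np.set_printoptions(precision=4,suppress=True)
from station import r
s=r.sense();c=r.capture("wrist");pickle.dump((s,c),open("d8.pkl","wb"))
b,bs=blob(c,"blue",(200,120,360,260));print(b,bs,plane([b],.118,c,s))
E
```

```text
tcp_pos: [0.5672, -0.055, 0.0654]
wrist_force: [-4.8, 6.0, 18.3]
tcp_pos: [0.5674, -0.0555, 0.1808]
wrist_force: [-0.5, -0.4, -1.1]
tcp_pos: [0.5648, -0.0555, 0.1762]
wrist_force: [0.2, 0.1, -0.3]Traceback (most recent call last):
  File "<stdin>", line 5, in <module>
  File "h.py", line 21, in blob
    n,_,st,ce=cv2.connectedComponentsWithStats(m.astype(np.uint8));i=1+st[1:,4].argmax();return ce[i],st[i]
                                                                       ~~~~~~~~~~~~~~~^^
ValueError: attempt to get argmax of an empty sequence
```

Run:
```python
import pickle;from h import *
np.set_printoptions(precision=4,suppress=True)
s,c=pickle.load(open("d8.pkl","rb"))
b,bs=blob(c,"blue",(180,0,380,125));print(b,bs,plane([b],.116,c,s))
```

```text
[274.194   36.8288] [ 253   14   43   46 1495] [[ 0.5368 -0.1729  0.116 ]]
```

```bash
python3 -m jog '0 -14.5 -59.5 0 0;0 -14.5 -59.5 0 0;0 0 0 -40 0;0 0 0 -22 0;0 0 0 -8 0'|grep -E 'tcp'; python3 -m jog '0 0 0 0 0;0 0 0 0 0'|grep -E 'tcp|st_force|wid'
```

```text
tcp_pos: [0.5355, -0.1745, 0.1059]
tcp_pos: [0.5379, -0.1742, 0.1091]
wrist_force: [-0.6, -0.2, -0.4]
gripper_width: 0.005
```

```bash
python3 -m jog '0 -1 0 -10 0;0 0 0 -6 0;0 0 0 0 0;0 0 0 0 0'|grep -E 'tcp|st_force'; python3 -m jog '0 0 0 -3 0;0 0 0 0 0'|grep -E 'tcp|st_force';python3 -m jog '0 0 0 -3 0;0 0 0 0 0'|grep -E 'tcp|st_force'
```

```text
tcp_pos: [0.5361, -0.1744, 0.0922]
wrist_force: [-1.4, 0.6, -0.4]
tcp_pos: [0.5358, -0.1743, 0.089]
wrist_force: [1.4, 0.7, -0.2]
tcp_pos: [0.5357, -0.1743, 0.0859]
wrist_force: [-1.2, -0.2, 0.4]
```

```bash
python3 -m jog '0 0 0 -2 0;0 0 0 0 0'|grep -E 'tcp|st_force';python3 -m jog '0 0 0 -2 0;0 0 0 0 0'|grep -E 'tcp|st_force'
```

```text
tcp_pos: [0.5361, -0.1744, 0.0841]
wrist_force: [0.4, -0.6, 0.3]
tcp_pos: [0.5362, -0.1745, 0.0826]
wrist_force: [-0.8, -0.0, 2.1]
```

```bash
python3 -m jog '0 0 0 -2 0;0 0 0 0 0'|grep -E 'tcp|st_force';python3 -m jog '0 0 0 -2 0;0 0 0 0 0'|grep -E 'tcp|st_force';python3 -m jog '0 0 0 -2 0;0 0 0 0 0'|grep -E 'tcp|st_force'
```

```text
tcp_pos: [0.5364, -0.1747, 0.081]
wrist_force: [-0.8, -0.6, 5.5]
tcp_pos: [0.5366, -0.1751, 0.0794]
wrist_force: [-1.3, -0.9, 6.7]
tcp_pos: [0.5367, -0.1754, 0.0777]
wrist_force: [-2.1, -2.1, 7.7]
```

```bash
python3 -m jog '0 0 0 -2 0;0 0 0 0 0'|grep -E 'tcp|st_force';python3 -m jog '0 0 0 -2 0;0 0 0 0 0'|grep -E 'tcp|st_force'
```

```text
tcp_pos: [0.5369, -0.1757, 0.076]
wrist_force: [-1.2, -3.5, 9.2]
tcp_pos: [0.5369, -0.1759, 0.0744]
wrist_force: [-1.7, -3.0, 10.7]
```

```bash
python3 -m jog '0 0 0 -2 0;0 0 0 0 0'|grep -E 'tcp|st_force';python3 -m jog '0 0 0 -2 0;0 0 0 0 0'|grep -E 'tcp|st_force'
```

```text
tcp_pos: [0.5365, -0.1746, 0.0704]
wrist_force: [-0.8, -1.4, 2.0]
tcp_pos: [0.5365, -0.1746, 0.0688]
wrist_force: [-0.7, -1.9, 6.5]
```

```bash
python3 -m jog '0 0 0 -1.5 0;0 0 0 0 0'|grep -E 'tcp|st_force';python3 -m jog '0 0 0 -1.5 0;0 0 0 0 0'|grep -E 'tcp|st_force'
```

```text
tcp_pos: [0.5365, -0.1746, 0.0678]
wrist_force: [-1.3, -0.8, 9.4]
tcp_pos: [0.5365, -0.1747, 0.0668]
wrist_force: [-2.9, 0.5, 11.8]
```

```bash
python3 -m jog '0 0 0 -2 0;0 0 0 0 0'|grep -E 'tcp|st_force';python3 -m jog '0 0 0 -2 0;0 0 0 0 0;0 0 0 0 0;0 0 0 0 0'|grep -E 'tcp|st_force'
```

```text
tcp_pos: [0.5365, -0.1747, 0.0654]
wrist_force: [-3.7, 0.0, 15.0]
tcp_pos: [0.5365, -0.1747, 0.0642]
wrist_force: [-5.8, 0.7, 17.7]
```

The blue end snapped and stands at 17.7 N. Withdraw clear and check the final state.

```bash
python3 -m jog '0 0 0 6 0;0 0 0 20 0;0 0 0 50 0;0 0 0 50 0;0 0 0 50 0'|grep -E 'tcp|st_force'; python3 -m jog '0 -20 -50 0 0;0 -20 -50 0 0;0 0 0 0 0;0 0 0 0 0'|grep -E 'time|tcp|st_force'
python3 - <<'E'
import pickle;from h import *
np.set_printoptions(precision=4,suppress=True)
from station import r
S=r.capture("side");T=r.capture("top")
print("t",r.sense()["time_s"])
cv2.imwrite("pics/s9.png",cv2.resize(S["pixels"][160:230,255:345,::-1],None,fx=8,fy=8,interpolation=cv2.INTER_CUBIC))
for k in("red","blue"):
    try:
        q=blob(S,k,(285,170,325,215) if k=="red" else (290,170,330,205));print(k,q, plane([q[0]],.101,S))
    except Exception as e: print(k,e)
print(proj([[.566,-.055,.101],[.566,-.055,.116],[.536,-.175,.101],[.536,-.175,.116]],S).round(1).tolist())
E
```

```text
tcp_pos: [0.5353, -0.1737, 0.2375]
wrist_force: [1.3, 0.6, -0.4]
time_s: 29.08
tcp_pos: [0.4956, -0.2739, 0.2361]
wrist_force: [-0.1, 0.1, 0.1]
t 29.175
red (array([291.9643, 197.2143]), array([289, 195,   7,   5,  28], dtype=int32)) [[ 0.5671 -0.0505  0.101 ]]
blue (array([303.2857, 180.5   ]), array([302, 179,   4,   4,  14], dtype=int32)) [[ 0.533  -0.1697  0.101 ]]
[[292.4, 196.5], [292.5, 192.7], [302.5, 179.7], [302.7, 176.1]]
```

View pics/s9.png

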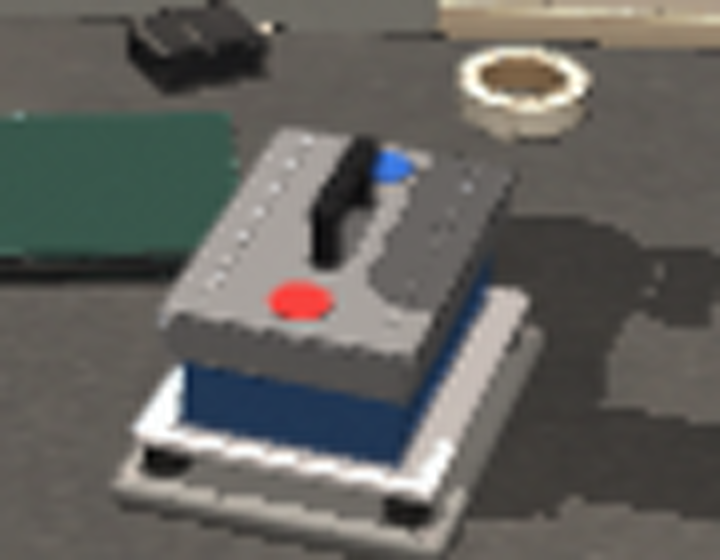

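The side picture shows the lid level and fully down. The clip is hidden under the skirt, red pad at crop (301,300) and blue pad at (393,165). Both pads match the home height in projection, and the hand is clear. Handing in.

```bash
python3 -c "
from station import r
print(r.finish_job())"
```

```text
the job is handed in; nothing more can be done
None
```

The lid is on the case and clipped down at both ends: red snapped first, then blue, each at about 11–12 N and each holding a push of about 18 N. I pressed no harder than about 18 N, well short of the table's stop, kept clear of the bystanders, and handed the job in at about 29 s with the hand clear; no verdict came back.

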